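Click the hand grinder from coarse to fine

ROBOT

A 6-joint arm with a two-finger parallel gripper is mounted at the origin on the work surface. World frame = base frame: x ahead of the robot, y to its left, z up, the work surface at z = 0. Lengths are in m, angles in rad, forces in N, time in s.
With the tool pointing down it reaches from about 0.425 to 0.95 m from the base axis. Payload 3.5 kg.
Tool frame: the origin (TCP) lies between the finger pads; the fingertips stand 17 mm ahead of it and the grasp point (between the pads) lies 2 mm behind it (ctrl.tip_reach is the distance from the TCP to the fingertips, in m); z points along the fingers, y is the direction in which the jaws open and shut (so a half turn about z gives the same grasp; the last joint's range is limited). The gripper opens to 85 mm and grips with 20 to 120 N. Pads are 22 mm wide; open, the fingers measure 114 mm over their backs; the gripper's body (76 mm by 85 mm) begins 54 mm behind the grasp point. The pads swing forward as they close: fully open they stand 13 mm farther back than shut.
Start: joints at [-1.473, 0.286, 1.577, -0, 1.279, -0.15], TCP at [0.166, -0.654, 0.248] pointing down, gripper open.
Joint ranges: [-2.77, 2.77], [-0.9, 2.22], [0.21, 2.48], [-1.53, 4.67], [0.24, 2.81], [-2.84, 2.84]. Speed limits (rad/s): [2.79, 2.79, 3.14, 3.14, 3.14, 3.14].

INTERFACE

Orientations are given as a unit quaternion [x, y, z, w].
In Python, from plant import monitor, imaging, workorder, ctrl gives the robot as it stands.
- The arm moves only by the tool send_rows, never from a script. Its argument "rows" is a list of rows, each a list of 4 numbers: the shift along the world's x, y, z normalised to -1 to 1, where 1 is 0.3 m, then the turn about the world's z normalised to -1 to 1, where 1 is 360 degrees. A call has 1 to 20 rows; each row is the pose to reach, as a shift and turn from the pose commanded when the call began, turning the shorter way round; what a row does not reach only later rows make up. A row lasts 1/8 s, in which the tool goes at most 62.5 mm and 10.7 degrees, less where a joint would pass 70% of its speed; a pose out of reach is approached as far as the arm can. A call with a number of a shift or a turn outside -1 to 1 is refused whole. A call with a gripper value outside its range is refused whole. "jaw" is the closure, from 0 (fully open) to 1 (shut), set as the call begins (left out, the last holds). The fingers move at their own pace and stop on an object; "newtons" is the grip in N (left out, the last holds). Time passes only in rows, so rows that repeat a pose let the fingers close. It gives the time, the measured TCP pose, the force and the opening at its end, in the units of the state.
- monitor.get_state(): the state, without advancing time (a new reading comes with each control period).
- imaging.read_camera(name): name is "scene" or "top" or "wrist"; returns the picture (480x640x3 uint8, red, green, blue); there is no depth.
- imaging.calibration(name): a dict with "intrinsics" (3x3 intrinsics, pixels), "dist_coeffs" ([k1, k2, p1, p2, k3] as OpenCV has them; the pictures are not rectified), "cam_to_world" (4x4, takes a point from camera to world coordinates). Camera axes: x right, y up, looking along -z (the intrinsics and any distortion apply to the point x, -y, -z); pixel columns grow to the right and rows downward; lengths in m; the calibration is good to about 2 mm. A picture is of the moment at which its call begins: read the wrist's pose just before it. calibration takes no time and is no camera call; for the wrist camera it gives the pose at the moment of the call.
- workorder.sign_off(): hands the job in, once; it reports no verdict.
The state is a dict: "time": time; "qpos": joint angles; "dq": joint speeds; "joint_efforts": joint torques, N m; "eef_pos": TCP position; "tcp_rot": TCP orientation; "contact_force": force on the tool from outside, world axes, zero at the start; "wrist_torque": the same for the moment, N m; "opening": opening from 0.0 (shut) to 1.0 (fully open).
Only numpy, scipy, OpenCV 4.12 (cv2) and the standard library are available. Lean on these libraries where they do the work, as an engineer would, in place of code of your own. Each camera call takes 0.05 s, during which the arm holds its last target.

TASK

The hand grinder clamped to the edge of the ledge was left coarse after the peppercorns: set it fine for the oregano. With a fingertip, flick the edge of the lobed adjusting wheel below its crank clockwise (seen from above), one click per flick and off the wheel between flicks, until the lobe with the raised rib has clicked into place at the steel pointer, and not a click beyond, where the burrs would bind. Push gently, grip nothing, and leave the crank and everything else on the ledge where it is.

Things in the scene. Friction and masses are not known exactly. Their poses are not given: they have to be found in the camera images.
- mill: Herb grinder, fixed: upright steel tube 58 mm across, amber jar below, clamped to the ledge's far edge. Origin on the ledge top at the edge; +x points off the ledge, +y along the edge to the pointer's side, z up. Its axis stands at x = +38 mm. Heights: tube to 84 mm, neck (44 across) to 98, wheel 99 to 111, hopper cap (42 across) to 126, crank arm 134 to 138, spindle to 140, knob to 179.
- wheel_center (a point): Middle of the adjusting wheel (on its axis, mid-thickness, 105 mm above the ledge), axes as the grinder's, not turning. Smooth black wheel 80 mm across: core 48 mm across, 12 mm thick; six radial lobes, round bars 9 mm thick with round ends, 26 mm apart at the ends, at mid-thickness. At each click lobes stand at the grinder's +y, -y and 30 degrees either side of +x and -x: a gap faces -x.
- wheel (a joint): Turn of the wheel, rad, growing clockwise seen from above; 0 = ribbed lobe at the pointer (fine). It rests only at clicks, 1.047 apart (60 degrees, a lobe pitch), starts 2, 3 or 4 clicks short (-2.09, -3.14, -4.19) and has no stop at 0. About 1 to 2 N sideways at a lobe's end moves it; past half a click (0.52) it snaps on to the next click, short of that it springs back.
- rib (a point): On the marked lobe, 36 mm from the axis, on top of its raised steel rib, 4.5 mm above the wheel's upper face; turns with the wheel. The rib is a rounded bar 18 mm long (radially, out to the lobe's end) and 6 mm wide on the lobe's back; the other five lobes have none.
- pointer_tip (a point): Tip of the fixed steel pointer on the grinder's +y side: a flat tongue 10 mm wide that rises beside the wheel to 114 mm above the ledge; tip 42.5 mm from the axis (2.5 mm clear of the lobes), back 53 mm from it. The only other thing near the wheel is a click-spring housing under it on the +x side.
- crank_knob (a point): Centre of the upright wooden knob, 30 mm thick, 35 mm tall, at the crank's end, 104 mm from the grinder's axis, 162 mm above the ledge. The crank (arm 14 mm wide, above the wheel) is parked away from the robot, 10 to 50 degrees from the grinder's +x towards its +y, and turns if bumped: leave it alone.
- bowl: Blue glass bowl, 110 mm across the rim, 52 mm high, loose on the ledge on the grinder's -y side; origin at the centre of its underside.
- molcajete: Basalt molcajete on three legs with its pestle inside, 176 mm across, rim 98 mm and pestle top about 145 mm high, 3.2 kg, loose on the ledge beyond the bowl; origin at the centre of its underside.
- lidbox: Plastic food box with a white lid held by two side clips, 114 x 163 mm (x, y), 73 mm high, loose on the ledge on the grinder's +y (pointer) side; origin at the centre of its underside.
- spoon: Bamboo spoon 240 mm long, loose on the ledge between robot and grinder, lower than 30 mm; its x axis runs along it, origin under its middle.

How it is judged:
By the outcome, as a careful person would: the job done as asked, in the order asked, and still so for the second after the job is handed in, with the robot touching nothing.
It also fails if it takes over 58 s, if anything falls off the work surface, if the arm or the gripper's body presses on something with over 40 N, if the wrist force passes 120 N, or if a joint passes its speed limit or range.

## Working session

There is one attempt and no reset: what is moved stays moved. The work goes in short steps, Python scripts to look and compute and a tool call to move; the robot and the scene stay as the last step left them, time stands still between calls to the robot, and variables do not carry over. Pictures are saved under pics/ and viewed, and the job is handed in when it is done.

Besides the shell and the picture viewer there is one more tool, called after "Request:" by a JSON object that holds its "name" and its "arguments". send_rows: Moves the arm, as the interface text tells. Scaled input: -1 to 1 covers 0.3 m each way for a shift and 360 degrees each way for a turn. Its arguments: {"type":"object","properties":{"rows":{"type":"array"},"jaw":{"type":"number"},"newtons":{"type":"number"}},"required":["rows"]}

```bash
mkdir -p pics; ls; python3 - <<'E'
from plant import monitor, imaging, workorder, ctrl
import cv2
s=monitor.get_state();print(s)
for n in ("scene","top","wrist"):
    cal=imaging.calibration(n);print(n,cal)
    cv2.imwrite(f"pics/{n}0.png",imaging.read_camera(n)[:,:,::-1])
E
```

```text
pics
{'time': 0.0, 'qpos': array([-1.47299547e+00,  2.87198173e-01,  1.57817617e+00, -1.10771492e-05,
        1.27858511e+00, -1.50005583e-01]), 'dq': array([ 0.0006119 , -0.00087162, -0.00120898, -0.00101949, -0.00029116,
        0.00041922]), 'joint_efforts': array([-7.68102109e-04, -4.05985129e+01, -2.92624050e+01, -1.86528096e-04,
        5.89447736e-03,  3.69736071e-06]), 'eef_pos': array([ 0.16552465, -0.65375709,  0.2469259 ]), 'tcp_rot': array([ 9.92332918e-01,  1.23587940e-01,  2.55860046e-05, -1.18313791e-03]), 'contact_force': array([-0.32831471,  0.36145773,  0.34007359]), 'wrist_torque': array([-0.00877156, -0.00340005,  0.04040784]), 'opening': 1.000244921537667}
scene {'intrinsics': array([[513.42189602,   0.        , 321.24206004],
       [  0.        , 513.42189602, 240.42523586],
       [  0.        ,   0.        ,   1.        ]]), 'dist_coeffs': array([-0.09312874,  0.        ,  0.        ,  0.        ,  0.        ]), 'cam_to_world': array([[ 0.23709912, -0.74669045,  0.62148   ,  1.15242694],
       [ 0.97144663,  0.17650904, -0.15854336, -0.17577298],
       [ 0.
[... 464 characters left out ...]
99964651, -0.02562962, -0.00706967, -0.02549991],
       [-0.01039326,  0.13196168,  0.99120033,  1.16905338],
       [ 0.        ,  0.        ,  0.        ,  1.        ]])}
wrist {'intrinsics': array([[367.13514686,   0.        , 318.94289498],
       [  0.        , 367.13514686, 237.01532074],
       [  0.        ,   0.        ,   1.        ]]), 'dist_coeffs': array([-0.02038229,  0.        ,  0.        ,  0.        ,  0.        ]), 'cam_to_world': array([[ 0.24486626,  0.92710219,  0.28376405,  0.23716058],
       [-0.96955301,  0.23496852,  0.06896923, -0.6363888 ],
       [-0.0027341 , -0.29201253,  0.95641059,  0.37309376],
       [ 0.        ,  0.        ,  0.        ,  1.        ]])}
```

View pics/scene0.png

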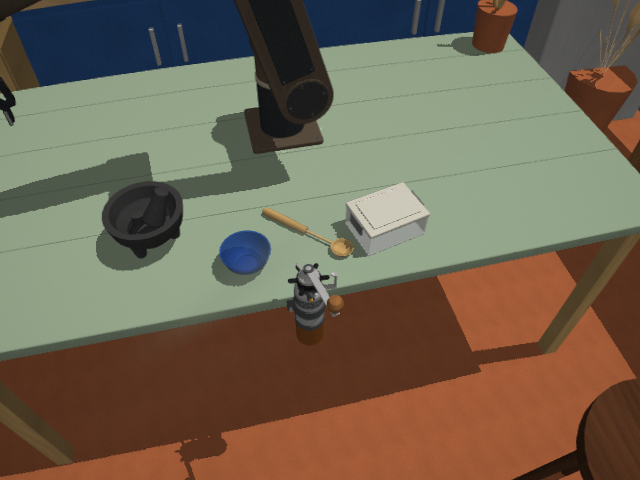

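View pics/top0.png

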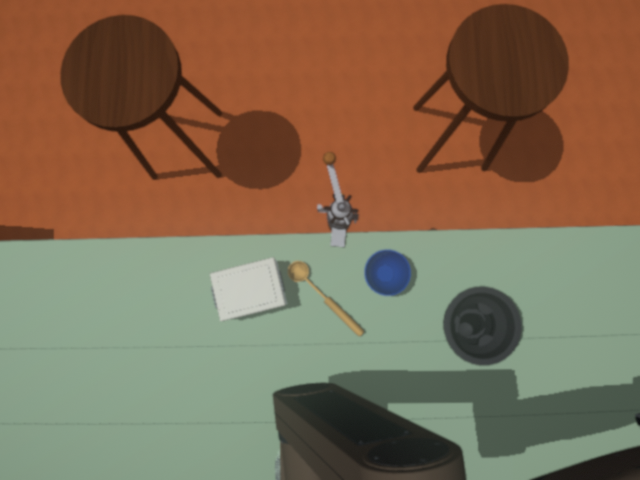

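```bash
python3 - <<'E'
import cv2
a=cv2.imread('pics/top0.png')
cv2.imwrite('pics/top0c.png',cv2.resize(a[60:220,230:430],(800,640),interpolation=cv2.INTER_CUBIC)[:600])
E
cat > h.py <<'E'
import numpy as np, cv2
from plant import imaging
def ray(cal,u,v):
    p=cv2.undistortPoints(np.array([[[u,v]]],float),cal['intrinsics'],cal['dist_coeffs'])[0,0]
    T=cal['cam_to_world']; d=T[:3,:3]@np.array([p[0],-p[1],-1]); return T[:3,3],d
def at(cal,u,v,z):
    o,d=ray(cal,u,v); return o+d*(z-o[2])/d[2]
def proj(cal,P):
    T=cal['cam_to_world']; c=(np.atleast_2d(P)-T[:3,3])@T[:3,:3]; c=c*[1,-1,-1]
    return cv2.projectPoints(c,np.zeros(3),np.zeros(3),cal['intrinsics'],cal['dist_coeffs'])[0][:,0]
def crop(img,x0,y0,x1,y1,k,fn):
    cv2.imwrite(fn,cv2.resize(img[y0:y1,x0:x1],None,fx=k,fy=k,interpolation=cv2.INTER_CUBIC))
E
python3 - <<'E'
import cv2
from h import *
a=cv2.imread('pics/top0.png'); crop(a,290,145,390,255,5,'pics/top0d.png')
a=cv2.imread('pics/scene0.png'); crop(a,265,245,365,345,6,'pics/scene0d.png')
E
```

```text
(no output)
```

View pics/top0d.png

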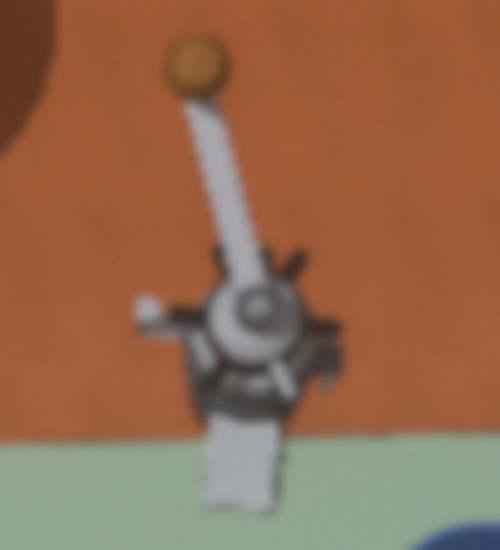

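View pics/scene0d.png

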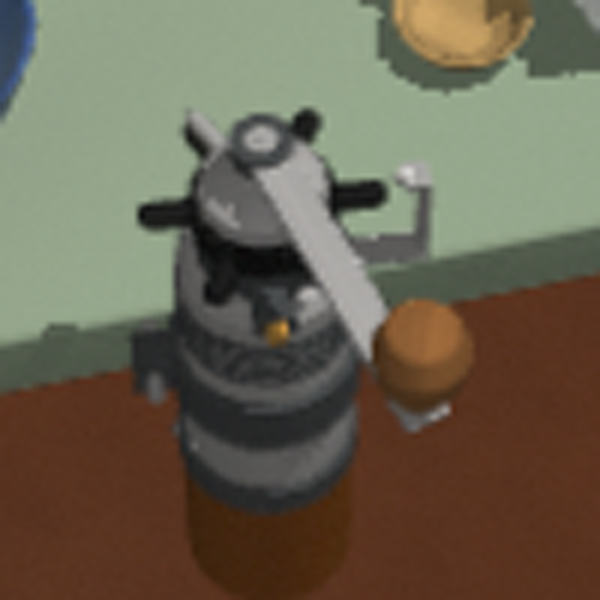

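View pics/wrist0.png

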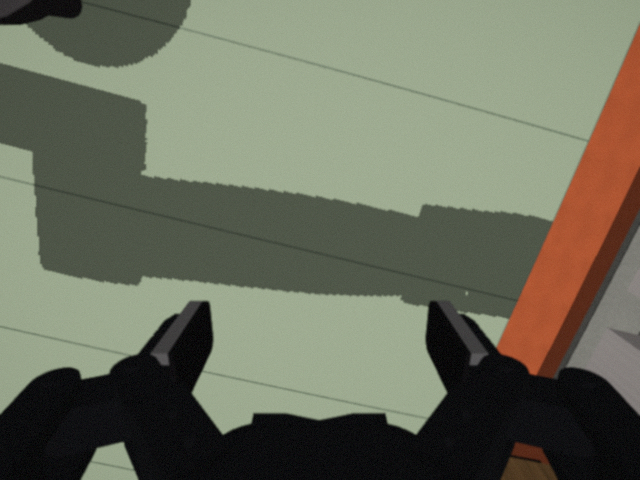

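```bash
python3 - <<'E'
from h import *
from plant import ctrl,imaging
print([ (k,getattr(ctrl,k)) for k in dir(ctrl) if not k.startswith('__')])
t=imaging.calibration('top'); s=imaging.calibration('scene')
f=lambda x,y:(290+x/5,145+y/5)
g=lambda x,y:(265+x/6,245+y/6)
print('spindle top',at(t,*f(262,308),.14), at(s,*g(262,137),.14))
print('knob',at(t,*f(197,65),.179),at(s,*g(428,330),.175))
print('pointer tip',at(t,*f(150,308),.114),at(s,*g(410,172),.114))
print('lobe+y',at(t,*f(172,315),.105),at(s,*g(383,193),.105))
print('lobe-y',at(t,*f(338,328),.105),at(s,*g(145,215),.105))
print('lobe -x',at(s,*g(190,117),.112),at(s,*g(310,122),.105),at(t,*f(292,393),.112),at(t,*f(205,365),.105))
for u,v in ((70,239),(200,236),(500,229),(630,226)): print('edge',at(t,u,v,0))
print('bowl',at(t,389,272,.052),'box',[at(t,*p,.073) for p in ((211,272),(275,260),(286,303),(222,319))])
E
```

```text
[('Unreachable', <class 'plant.Unreachable'>), ('tip_reach', 0.017)]
spindle top [ 0.59966479 -0.06241247  0.14      ] [ 0.59892962 -0.0576928   0.14      ]
knob [ 0.69858268 -0.03642993  0.179     ] [ 0.7006268  -0.03312371  0.175     ]
pointer tip [ 0.60602885 -0.01306442  0.114     ] [ 0.60396738 -0.01148646  0.114     ]
lobe+y [ 0.6042959  -0.02284204  0.105     ] [ 0.60362121 -0.01995577  0.105     ]
lobe-y [ 0.5963491  -0.09774754  0.105     ] [ 0.59462981 -0.09474164  0.105     ]
lobe -x [ 0.56536057 -0.07389215  0.112     ] [ 0.57097259 -0.03587475  0.105     ] [ 0.56604947 -0.07567716  0.112     ] [ 0.58095737 -0.03716368  0.105     ]
edge [0.56309704 0.61939257 0.        ]
edge [0.56217038 0.28794368 0.        ]
edge [ 0.56043468 -0.4567745   0.        ]
edge [ 5.59646284e-01 -7.89429572e-01  2.22044605e-16]
bowl [ 0.45872167 -0.16967989  0.052     ] box [array([0.4677171 , 0.24208281, 0.073     ]), array([0.49181179, 0.09395857, 0.073     ]), array([0.39307685, 0.07007766, 0.073     ]), array([0.36020796, 0.21649188, 0.073     ])]
```

Request:
{"name": "send_rows", "arguments": {"rows": [[0.06, 0.1, 0, -0.01], [0.16, 0.25, 0, -0.02], [0.26, 0.41, 0, -0.03], [0.36, 0.57, 0, -0.04], [0.46, 0.73, 0, -0.05], [0.56, 0.89, 0, -0.0575], [0.62, 0.98, 0, -0.0575], [0.62, 0.98, 0, -0.0575]]}}

```text
time: 1.15
eef_pos: [0.3524, -0.3585, 0.2481]
tcp_rot: [0.998, -0.055, -0.0, -0.0]
contact_force: [-0.1, -0.4, 0.3]
opening: 0.999
```

Request:
{"name": "send_rows", "arguments": {"rows": [[0.06, 0.1, 0, 0], [0.16, 0.25, 0, 0], [0.26, 0.41, 0, 0], [0.36, 0.57, 0, 0], [0.46, 0.73, 0, 0], [0.56, 0.89, 0, 0], [0.62, 0.98, 0, 0], [0.62, 0.98, 0, 0], [0.62, 0.98, 0, 0]]}}

```text
time: 2.28
eef_pos: [0.5373, -0.0676, 0.248]
tcp_rot: [0.998, -0.057, -0.0, 0.0]
contact_force: [0.0, -0.7, -0.2]
opening: 0.999
```

```bash
cat > look.py <<'E'
import sys
from h import *
from plant import monitor
import pickle
n=sys.argv[1]
s=monitor.get_state();print(s['time'],s['eef_pos'],s['tcp_rot'],s['contact_force'],s['opening'],s['qpos'])
c=imaging.calibration('wrist'); im=imaging.read_camera('wrist')[:,:,::-1]
pickle.dump(c,open(f'{n}.pkl','wb'))
cv2.imwrite(f'pics/{n}.png',im)
E
python3 look.py w1
```

```text
2.275 [ 0.53729657 -0.06762181  0.24797859] [ 9.98363285e-01 -5.71881933e-02 -4.32643465e-04  2.71189287e-04] [ 0.02977314 -0.69116523 -0.24979902] 0.9992157690479355 [-3.12290353e-01 -7.78032595e-03  1.90484990e+00 -7.84358305e-04
  1.24522362e+00  1.37319595e+00]
```

View pics/w1.png

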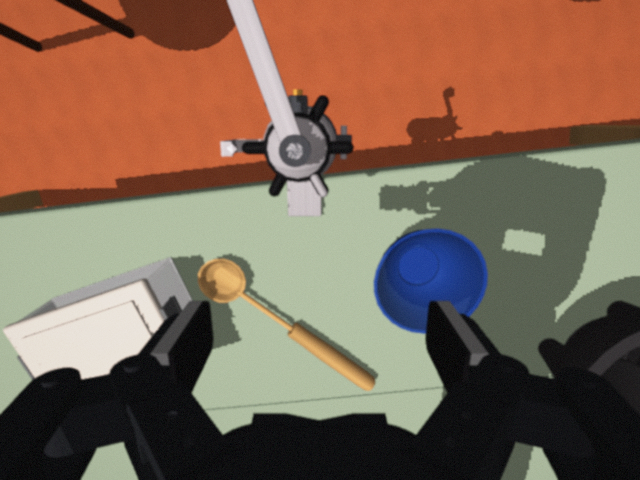

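```bash
python3 - <<'E'
from h import *
a=cv2.imread('pics/w1.png'); crop(a,210,80,370,225,5,'pics/w1c.png')
E
```

```text
(no output)
```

View pics/w1c.png

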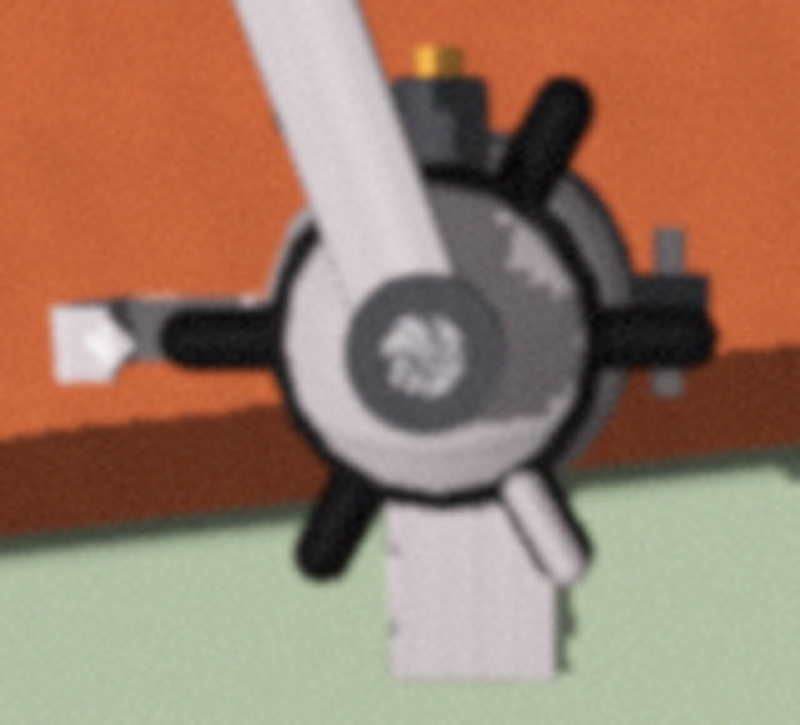

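```bash
python3 - <<'E'
from h import *
import pickle
from scipy.optimize import least_squares
c=pickle.load(open('w1.pkl','rb'))
px=[((183,338),90),((693,335),-90),((325,558),150),((570,98),-30)]
pts=np.array([(210+x/5,80+y/5) for (x,y),_ in px]); an=np.radians([a for _,a in px])
W=np.array([at(c,*p,.105) for p in pts]);print(W)
def f(p): return np.r_[p[0]+.0355*np.cos(an+p[2])-W[:,0],p[1]+.0355*np.sin(an+p[2])-W[:,1]]
r=least_squares(f,[.6,-.06,-.1],x_scale=.01);print(r.x,np.degrees(r.x[2]),f(r.x)*1e3)
print('rib end',at(c,210+570/5,80+572/5,.1155))
# open finger tips, tool-frame
s=at(c,430,305,.2);print(s)
print(proj(c,[[.5373+.04*0,-.0676,z] for z in (.231,.24,.218)]))
# candidate pad corner: TCP +- 42.5 y
yaw=r.x[2];Y=np.array([-np.sin(yaw),np.cos(yaw),0]);X=np.array([np.cos(yaw),np.sin(yaw),0])
T=np.array([.5373,-.0676,.248])
for dz in (.004,.010,.017):
  for dx in (-.011,.011):
    print(dz,dx,proj(c,[T+X*dx-Y*.0425-[0,0,dz],T+X*dx-Y*.057-[0,0,dz]]).round(0).tolist())
E
```

```text
[[ 0.60112914 -0.02353014  0.105     ]
 [ 0.59315869 -0.09592431  0.105     ]
 [ 0.56742076 -0.03898425  0.105     ]
 [ 0.62683621 -0.082015    0.105     ]]
[ 0.5971362  -0.06011343 -0.10642047] -6.097443896757608 [-0.22213849  0.20670594  1.03086731 -1.01543476 -1.28412229  0.51172215
 -0.21398065  0.98638079]
rib end [ 0.56312472 -0.07477844  0.1155    ]
[ 0.51387498 -0.12436228  0.2       ]
[[317.65153504 303.92709784]
 [317.58124626 314.22076372]
 [317.74066137 290.8803749 ]]
0.004 -0.011 [[422.0, 342.0], [458.0, 342.0]]
0.004 0.011 [[426.0, 293.0], [464.0, 293.0]]
0.01 -0.011 [[418.0, 334.0], [452.0, 334.0]]
0.01 0.011 [[422.0, 287.0], [458.0, 286.0]]
0.017 -0.011 [[414.0, 326.0], [447.0, 325.0]]
0.017 0.011 [[418.0, 280.0], [452.0, 279.0]]
```

```bash
python3 - <<'E'
from h import *
a=cv2.imread('pics/w1.png'); crop(np.clip(a.astype(int)*3,0,255).astype(np.uint8),400,270,560,400,5,'pics/w1f.png')
E
```

```text
(no output)
```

View pics/w1f.png

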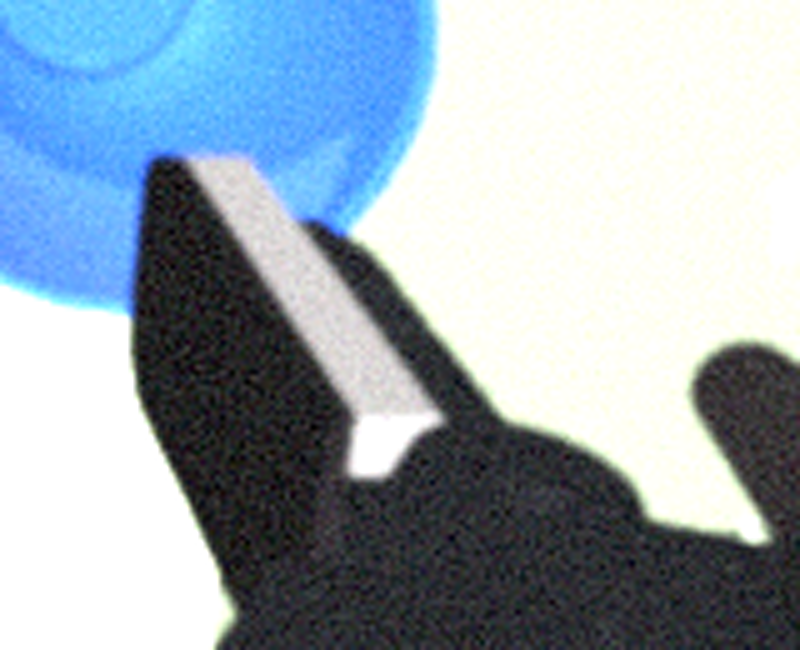

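```bash
cat > plan.py <<'E'
from h import *
from plant import monitor
s=monitor.get_state();print(s['time'],s['eef_pos'],s['contact_force'])
yaw=np.radians(-6.1);R=np.array([[np.cos(yaw),-np.sin(yaw)],[np.sin(yaw),np.cos(yaw)]])
C=np.array([.598,-.060])
print('now mill xy mm',R.T@(s['eef_pos'][:2]-C)*1e3)
for n,x,y in (('out',-68,4.5),('in',-40,4.5),('contact',-40,18),('end',-40,47.5),('out2',-68,47.5)):
    w=C+R@np.array([x,y])/1e3; print(n,w,'shift units',((w-s['eef_pos'][:2])/.3).round(3),'z.094',round((.094-s['eef_pos'][2])/.3,3))
E
python3 plan.py
```

```text
2.325 [ 0.53717175 -0.06778979  0.24803935] [ 0.88829866 -0.02876721  0.82194871]
now mill xy mm [-59.65606607 -14.20954119]
out [ 0.53086321 -0.04829952] shift units [-0.021  0.065] z.094 -0.513
in [ 0.55870467 -0.05127492] shift units [0.072 0.055] z.094 -0.513
contact [ 0.56013924 -0.03785135] shift units [0.077 0.1  ] z.094 -0.513
end [ 0.56327403 -0.00851838] shift units [0.087 0.198] z.094 -0.513
out2 [ 0.53543256 -0.00554299] shift units [-0.006  0.207] z.094 -0.513
```

Request:
{"name": "send_rows", "arguments": {"rows": [[-0.021, 0.065, 0, 0], [-0.021, 0.065, -0.1, 0], [-0.021, 0.065, -0.2, 0], [-0.021, 0.065, -0.3, 0], [-0.021, 0.065, -0.4, 0], [-0.021, 0.065, -0.46, 0], [-0.021, 0.065, -0.49, 0], [-0.021, 0.065, -0.513, 0], [-0.021, 0.065, -0.513, 0], [-0.021, 0.065, -0.513, 0]]}}

```text
time: 3.58
eef_pos: [0.5319, -0.047, 0.0953]
tcp_rot: [0.998, -0.057, 0.001, 0.0]
contact_force: [0.9, -1.1, 0.4]
opening: 1.004
```

```bash
python3 plan.py; python3 look.py w2; python3 - <<'E'
from h import *
a=imaging.read_camera('scene')[:,:,::-1]; crop(a,220,200,380,320,5,'pics/s2.png')
E
```

```text
3.575 [ 0.53190613 -0.04703362  0.09526661] [ 0.93015683 -1.10228714  0.36547946]
now mill xy mm [-67.09750741   5.86955827]
out [ 0.53086321 -0.04829952] shift units [-0.003 -0.004] z.094 -0.004
in [ 0.55870467 -0.05127492] shift units [ 0.089 -0.014] z.094 -0.004
contact [ 0.56013924 -0.03785135] shift units [0.094 0.031] z.094 -0.004
end [ 0.56327403 -0.00851838] shift units [0.105 0.128] z.094 -0.004
out2 [ 0.53543256 -0.00554299] shift units [0.012 0.138] z.094 -0.004
3.575 [ 0.53190613 -0.04703362  0.09526661] [ 9.98389711e-01 -5.67217589e-02  7.73691437e-04  1.69766462e-04] [ 0.93015683 -1.10228714  0.36547946] 1.0039707259358843 [-2.78299933e-01  1.59905546e-01  2.03237521e+00  1.08205635e-05
  9.47727726e-01  1.40599456e+00]
```

View pics/w2.png

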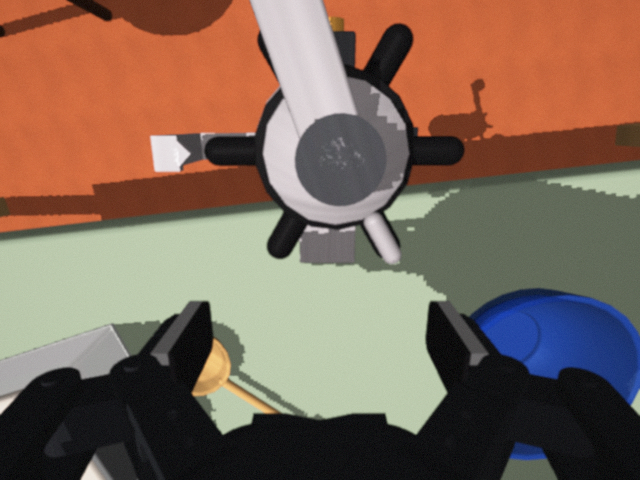

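View pics/s2.png

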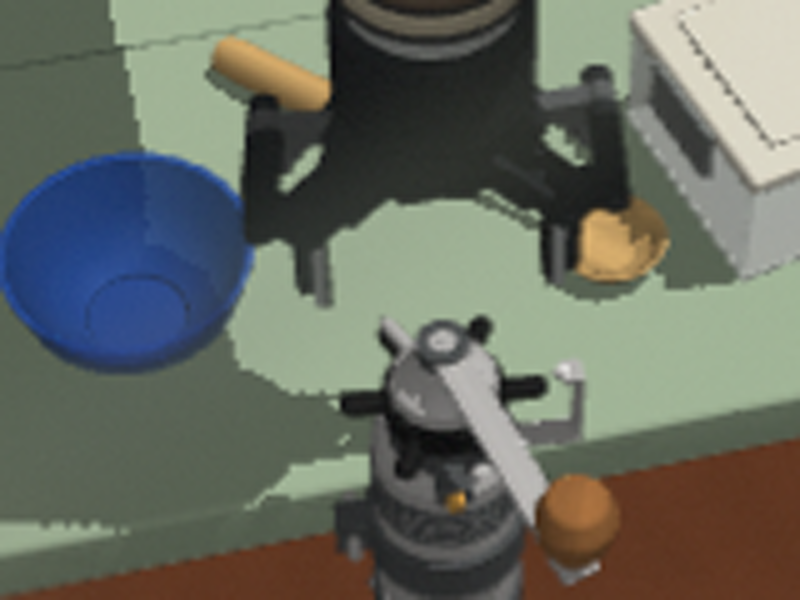

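```bash
python3 - <<'E'
from h import *
import pickle
from scipy.optimize import least_squares
c=pickle.load(open('w2.pkl','rb'));sc=imaging.calibration('scene')
yaw=np.radians(-6.1);R=np.array([[np.cos(yaw),-np.sin(yaw)],[np.sin(yaw),np.cos(yaw)]])
px=[((214,151),90),((456,150),-90),((278,249),150),((399,35),-30)]
an=np.radians([a for _,a in px])
W=np.array([at(c,*p,.105) for p,_ in px])
def f(p): return np.r_[p[0]+.0355*np.cos(an+p[2])-W[:,0],p[1]+.0355*np.sin(an+p[2])-W[:,1]]
r=least_squares(f,[.6,-.06,-.1],x_scale=.01);print(r.x,np.degrees(r.x[2]),f(r.x)*1e3)
C=r.x[:2]
m=lambda w:(R.T@(w[:2]-C)*1e3).round(1)
for z in (.091,.095,.099):
  print(z,'R tip',m(at(c,429,302,z)),m(at(c,438,302,z)),m(at(c,450,302,z)),'L tip',m(at(c,211,302,z)),'scene L/R',m(at(sc,220+330/5,200+303/5,z)),m(at(sc,220+318/5,200+305/5,z)),m(at(sc,220+553/5,200+282/5,z)))
print('tcp',m(np.array([.5319,-.047])))
print('scene spindle',m(at(sc,220+442/5,200+340/5,.14)),m(at(sc,220+347/5,200+403/5,.105)),m(at(sc,220+543/5,200+385/5,.105)))
E
```

```text
[ 0.59727074 -0.05986945 -0.10779666] -6.176293437217028 [-0.25447586  0.30881043  1.28790131 -1.34223587 -1.82133407  2.22381786
 -1.08548739  0.68300359]
0.091 R tip [-59.3 -38.1] [-59.4 -41.6] [-59.4 -46.4] L tip [-58.7  47.7] scene L/R [-58.4 -36.2] [-58. -41.] [-57.8  52.8]
0.095 R tip [-57.3 -36.8] [-57.3 -40.2] [-57.4 -44.8] L tip [-56.7  46.4] scene L/R [-55.3 -36.3] [-55.  -41.1] [-54.7  52.2]
0.099 R tip [-55.2 -35.4] [-55.3 -38.8] [-55.3 -43.2] L tip [-54.6  45.1] scene L/R [-52.3 -36.4] [-51.9 -41.2] [-51.6  51.7]
tcp [-66.4   5.9]
scene spindle [1.7 1.8] [  0.6 -34.5] [ 1.6 40. ]
```

Request:
{"name": "send_rows", "arguments": {"rows": [[0.02, -0.002, -0.007, 0], [0.05, -0.005, -0.007, 0], [0.075, -0.008, -0.007, 0], [0.081, -0.009, -0.007, 0], [0.083, 0.005, -0.007, 0], [0.084, 0.019, -0.007, 0], [0.086, 0.032, -0.007, 0], [0.087, 0.046, -0.007, 0], [0.089, 0.06, -0.007, 0], [0.09, 0.074, -0.007, 0], [0.092, 0.088, -0.007, 0], [0.093, 0.101, -0.007, 0], [0.095, 0.115, -0.007, 0], [0.096, 0.129, -0.007, 0], [0.096, 0.129, -0.007, 0]]}}

```text
time: 5.55
eef_pos: [0.5603, -0.0077, 0.0925]
tcp_rot: [0.998, -0.056, 0.0, -0.0]
contact_force: [0.0, -0.3, 0.3]
opening: 0.999
```

```bash
python3 look.py w3
```

```text
5.55 [ 0.56029723 -0.00766679  0.09245461] [ 9.98409028e-01 -5.63856024e-02  2.56109284e-04 -1.04741579e-04] [ 0.00224148 -0.31832058  0.34026523] 0.9985835061717043 [-1.94853505e-01  2.18486676e-01  1.96924104e+00  3.41145165e-04
  9.53386554e-01  1.48857644e+00]
```

View pics/w3.png

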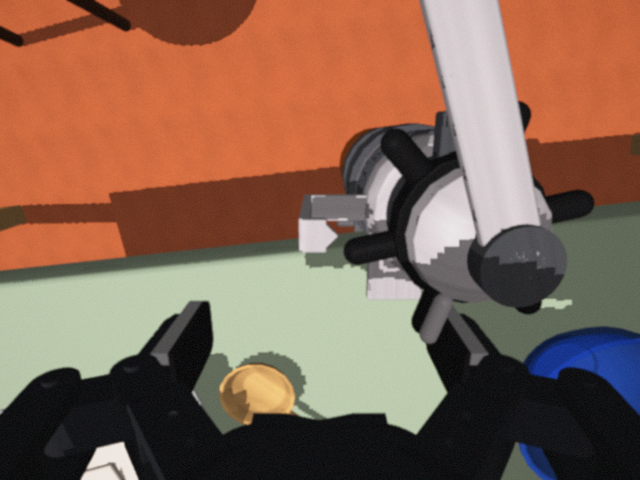

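Request:
{"name": "send_rows", "arguments": {"rows": [[0.001, 0.01, 0, 0], [-0.02, 0.012, 0, 0], [-0.045, 0.015, 0, 0], [-0.07, 0.018, 0, 0], [-0.092, 0.02, 0, 0], [-0.092, 0.02, 0, 0]]}}

```text
time: 6.35
eef_pos: [0.5319, -0.0021, 0.0923]
tcp_rot: [0.998, -0.057, -0.0, -0.0]
contact_force: [0.2, 0.0, 1.1]
opening: 0.998
```

```bash
python3 look.py w4; python3 - <<'E'
from h import *
a=imaging.read_camera('scene')[:,:,::-1]; crop(a,220,200,380,320,5,'pics/s4.png')
E
```

```text
6.35 [ 0.53189021 -0.00207062  0.09227199] [ 9.98388351e-01 -5.67511125e-02 -1.05031810e-04 -2.87478724e-05] [0.16104106 0.01752496 1.14242396] 0.9981066795967806 [-1.94761343e-01  1.61162119e-01  2.03754172e+00  3.46641560e-05
  9.43104793e-01  1.48957786e+00]
```

View pics/w4.png

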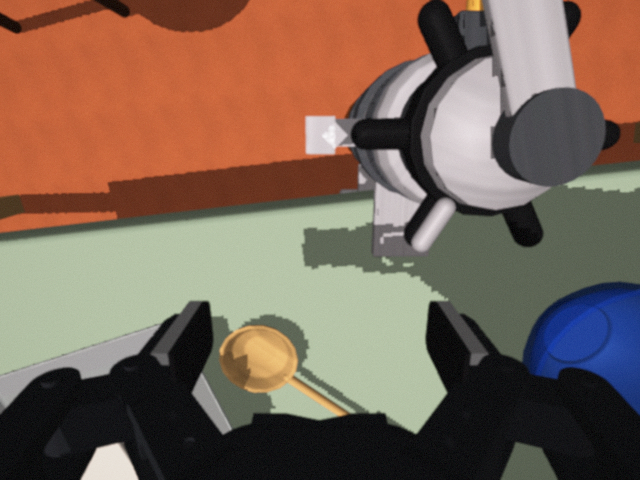

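View pics/s4.png

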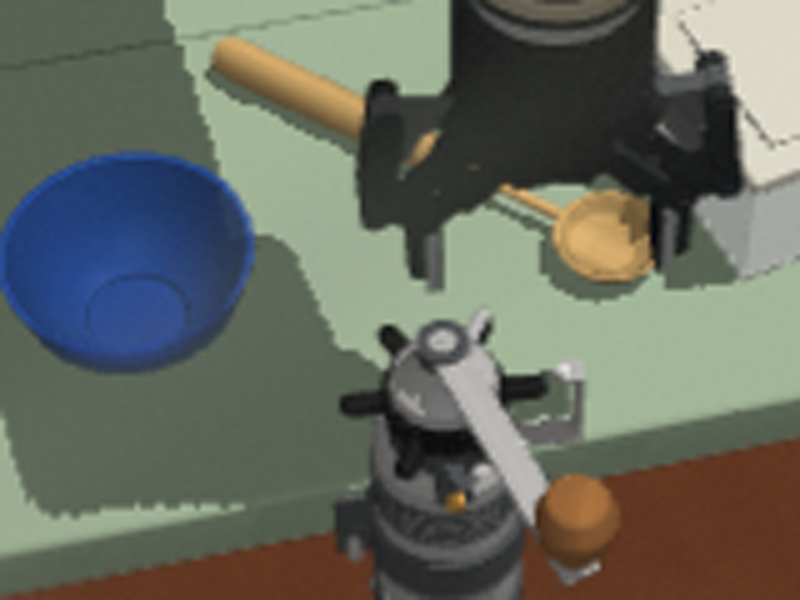

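Request:
{"name": "send_rows", "arguments": {"rows": [[-0.005, -0.05, 0, 0], [-0.011, -0.105, 0, 0], [-0.016, -0.149, 0, 0], [-0.016, -0.149, 0, 0], [0.02, -0.153, 0, 0], [0.055, -0.156, 0, 0], [0.081, -0.159, 0, 0], [0.081, -0.159, 0, 0], [0.083, -0.145, 0, 0], [0.084, -0.131, 0, 0], [0.085, -0.117, 0, 0], [0.087, -0.102, 0, 0], [0.088, -0.088, 0, 0], [0.09, -0.073, 0, 0], [0.092, -0.059, 0, 0], [0.093, -0.045, 0, 0], [0.095, -0.03, 0, 0], [0.096, -0.015, 0, 0], [0.096, -0.015, 0, 0]]}}

```text
time: 8.82
eef_pos: [0.5615, -0.0061, 0.0924]
tcp_rot: [0.998, -0.056, 0.0, -0.0]
contact_force: [-0.3, -0.4, 0.6]
opening: 0.999
```

Request:
{"name": "send_rows", "arguments": {"rows": [[0, 0, 0, 0], [-0.02, 0.002, 0, 0], [-0.045, 0.005, 0, 0], [-0.07, 0.008, 0, 0], [-0.097, 0.01, 0, 0], [-0.097, 0.01, 0, 0]]}}

```text
time: 9.57
eef_pos: [0.5314, -0.0035, 0.0922]
tcp_rot: [0.998, -0.057, -0.0, -0.0]
contact_force: [0.1, 0.0, -0.1]
opening: 1.004
```

```bash
python3 look.py w5; python3 - <<'E'
from h import *
a=imaging.read_camera('scene')[:,:,::-1]; crop(a,220,200,380,320,5,'pics/s5.png')
E
```

```text
9.575 [ 0.53141139 -0.00353287  0.09221115] [ 9.98389730e-01 -5.67265045e-02 -2.22140831e-04 -3.62289726e-05] [ 0.11683277  0.03322439 -0.10903024] 1.0041896301210709 [-1.97679366e-01  1.60397100e-01  2.03856189e+00  1.15366417e-05
  9.43083718e-01  1.48662413e+00]
```

View pics/w5.png

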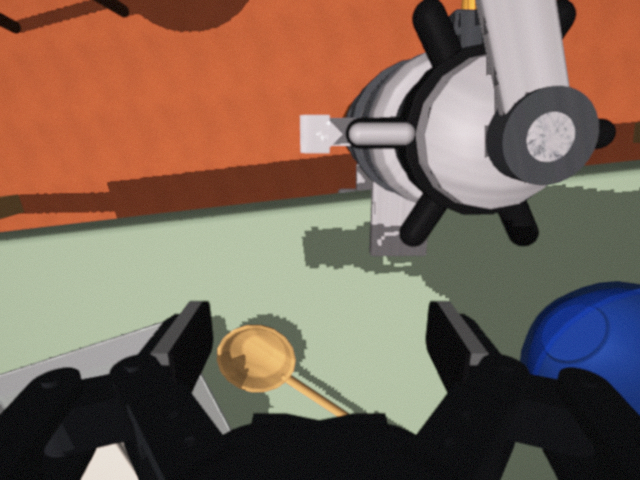

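View pics/s5.png

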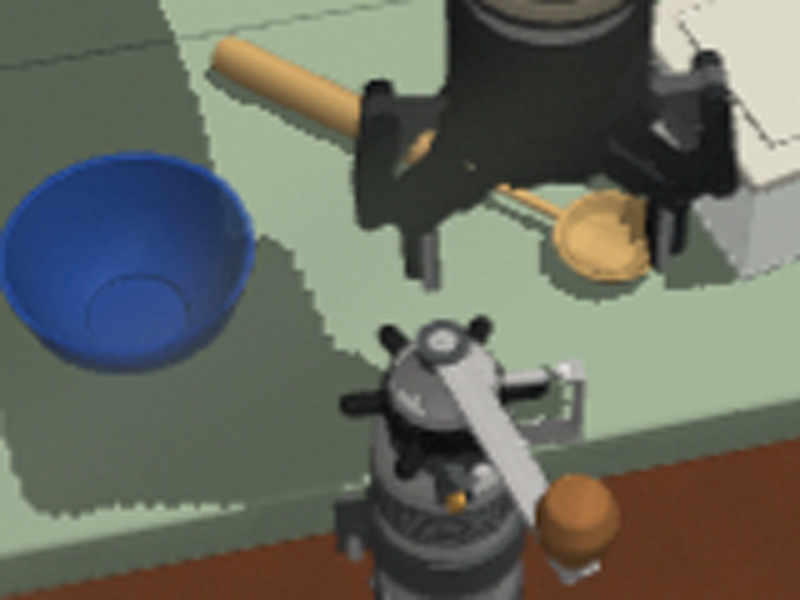

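The ribbed lobe, at about (385,133) in the wrist picture, now points straight at the pointer tip at (330,133). The crank and the other objects have not moved. I'll raise the arm clear and hand in.

Request:
{"name": "send_rows", "arguments": {"rows": [[-0.03, 0, 0.03, 0], [-0.06, 0, 0.1, 0], [-0.06, 0, 0.22, 0], [-0.06, 0, 0.34, 0], [-0.06, 0, 0.45, 0], [-0.06, 0, 0.5, 0], [-0.06, 0, 0.5, 0], [-0.06, 0, 0.5, 0]]}}

```text
time: 10.68
eef_pos: [0.5133, -0.0035, 0.2406]
tcp_rot: [0.998, -0.057, -0.001, -0.0]
contact_force: [-0.3, -0.2, -1.1]
opening: 0.998
```

```bash
python3 look.py w6; python3 - <<'E'
from h import *
a=cv2.imread('pics/w6.png'); cv2.imwrite('pics/w6u.png',a[:320])
from plant import workorder
print(workorder.sign_off())
E
```

```text
10.675 [ 0.51328544 -0.00349447  0.24060673] [ 9.98390036e-01 -5.67026033e-02 -1.44998981e-03 -2.17666181e-04] [-0.33359951 -0.24708726 -1.0844151 ] 0.997561718541403 [-2.04670080e-01 -6.60836930e-02  1.97516384e+00  3.31065600e-06
  1.23544498e+00  1.47959134e+00]
the job is handed in; nothing more can be done
None
```

View pics/w6u.png

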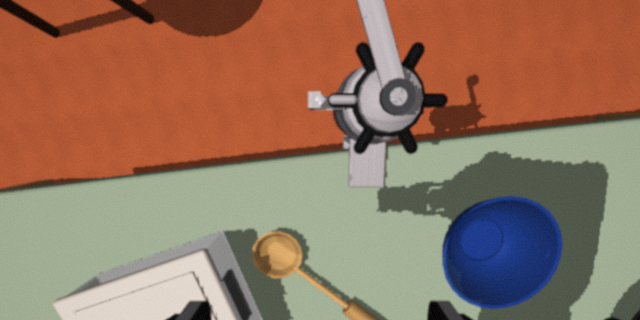

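The grinder is set fine: the ribbed lobe has clicked into place at the steel pointer, and the job is handed in. The wheel started two clicks short. I gave it two separate clockwise flicks with one fingertip of the open gripper, coming off the wheel between them.

- **Lobe position:** the last wrist picture shows the rib at about (343,100), pointing straight at the pointer tip at (318,100).
- **Forces:** every force reading was about 1 N, taken at the ends of moves rather than during the pushes.
- **Other objects:** the crank, bowl, spoon and box look unmoved in the pictures. I did not check the molcajete after the first picture, but the arm only crossed over it, well above it.
- **Time:** it took about 10.7 s, and the arm was raised clear before hand-in.
- **First flick:** the wheel paused at roughly 50 degrees, apparently because the next lobe rested on the fingertip. The click was complete in the picture taken after the finger withdrew.
- **Measurement spread:** the three cameras' estimates of the wheel centre differed by 2 to 4 mm, which did not affect the result.

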